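# Pack the fitting kit

### The job

Pack the fitting kit for the next patient: press the marker and the screwdriver down sideways into their spring clips in the open case until each snaps fully home, with the screwdriver's handle in its cradle. Then set the lid squarely on the case so that it sits flat all round, and leave the bowl, the sanding block and the tape roll where they are.

Things in the scene. Friction and masses are not known exactly. Their poses are not given: they have to be found in the camera images.
- kit_case: open base of a grey plastic instrument case, fixed to the bench; origin at the centre of its underside, y along its length, z up. Flange 166 x 251 mm, 6 mm thick; on it a plinth 150 x 235 mm, top at z = 16 mm, its edges tapered 4 mm inward from z = 9 mm up. The clips stand on the plinth in two lanes, x = -36 mm (marker) and x = +36 mm (screwdriver), with room for fingers between the clips
- marker_seat (a point): where the centre of the marker lies when home: midway between the two wide clips, 42 mm above the case's underside; axes as the case. The clips are centred 42 mm from it along +y and -y, 11 mm long in y; leaf tips 26 mm above this point, flared mouth 28 mm wide there, throat 11 mm wide 11.5 mm above it, seat 8 mm below it
- handle_seat (a point): where point driver_handle lies when the screwdriver is home: case x = +36, y = -46 mm, 43 mm above the case's underside; axes as the case. 40 mm from it along -y stands a plain open cradle for the handle: 14 mm long, 31 mm wide inside, floor 13 mm below this point, walls to 6 mm above it, flared at the top
- shaft_seat (a point): middle of the narrow shaft clip, on the axis of the shaft when home: case x = +36, y = +10 mm, 43 mm above the case's underside; axes as the case. Clip 10 mm long in y, leaf tips 17 mm above this point, mouth 17 mm wide there, throat 3 mm wide 5 mm above it. Every clip is two hinged steel leaves that spring apart as a tool is pressed down between them (5 to 20 N) and close over it
- lid_home (a point): centre of the flange's upper face, 6 mm above the case's underside, where point lid_rim lies when the lid is on; axes as the case
- marker_mid (a point): centre of the loose marker pen (white with a red cap, 16 mm thick, 136 mm long), half-way up; its y axis runs along the pen. Either end may point either way in the clips
- marker: the marker pen; origin below its centre on its underside, y along it
- driver_handle (a point): point on the axis of the loose screwdriver (yellow handle 28 mm wide, 26 mm high, 100 mm long; steel shaft 6.4 mm thick, 100 mm long), 40 mm behind the front end of the handle, 60 mm before its rear end, 13 mm above the bench when lying; y points along the shaft to the blade
- driver_shaft (a point): point on the axis of the screwdriver's shaft, 56 mm along +y from driver_handle (16 mm before the handle's front end); it lies in the shaft clip when home
- driver: the screwdriver; origin under its middle on its underside, y towards the blade
- lid_handle (a point): centre of the lid's grey grip bar: 14 mm wide (x), 14 mm high, 100 mm long (y), on two posts 14 mm long at y = +43 and -43 mm; 97 mm above the lid's rim, 27 mm above its top; y along the lid's length
- lid_rim (a point): centre of the open rim (underside) of the white plastic lift-off lid, 161 x 246 x 70 mm, walls 3 mm, 0.2 to 0.4 kg; z = 0 on the bench, 6 mm above the case's underside when on. Inside 155 x 240 mm: 2.5 mm more than the plinth on each side. It fits either way round, and rests on the flange
- case_lid: the lid; origin at the centre of its rim, as point lid_rim
- bowl: bystander: green rubber mixing bowl, 117 mm across, 60 mm high; origin under its centre
- sander: bystander: brown cork sanding block 62 x 100 x 34 mm; origin under its centre
- tape: bystander: roll of paper tape lying flat, 98 mm across, 25 mm high; origin under its centre

How it is judged:
On the way:
1. marker and screwdriver both snapped home in their clips (x of marker_mid in the frame of kit_case between -0.0385 and -0.0335 m and y of marker_mid in the frame of kit_case between -0.015 and 0.015 m and z of marker_mid in the frame of kit_case between 0.0395 and 0.0445 m and angle between the y axis of each of marker_mid, driver_handle and the y axis of kit_case, either way round below 0.05 rad and x of driver_handle in the frame of kit_case between 0.032 and 0.04 m and y of driver_handle in the frame of kit_case between -0.058 and -0.034 m and z of driver_handle in the frame of kit_case between 0.04 and 0.046 m and x of driver_shaft in the frame of kit_case between 0.0335 and 0.0385 m and z of driver_shaft in the frame of kit_case between 0.0405 and 0.0455 m), for 0.2 s.
At the end, for the whole second after the job is handed in: Marker and screwdriver home in their clips: within 2.5 mm of their seats across and in height (handle 4 and 3 mm), 15 and 12 mm along, parallel to the case within 0.05 rad; lid level on the flange within 2 mm in height, 5 mm sideways, 0.05 rad of turn; all released and at rest (all of step 1 and x of lid_rim in the frame of kit_case between -0.005 and 0.005 m and y of lid_rim in the frame of kit_case between -0.005 and 0.005 m and z of lid_rim in the frame of kit_case between 0.004 and 0.008 m and angle between the y axis of lid_rim and the y axis of kit_case, either way round below 0.05 rad and angle between lid_rim's own z axis and vertical below 0.03 rad and linear speed of each of marker, driver, case_lid below 0.02 m/s); the robot touches nothing.
It fails at once if the bowl is pushed more than 30 mm from its place (distance of bowl from where it was at the start of the episode above 0.03 m).
It fails at once if the sanding block is pushed more than 30 mm from its place (distance of sander from where it was at the start of the episode above 0.03 m).
It fails at once if the tape roll is pushed more than 30 mm from its place (distance of tape from where it was at the start of the episode above 0.03 m).
It also fails if it takes over 64 s, if anything falls off the work surface, if the arm or the gripper's body presses on something with over 40 N, if the wrist force passes 120 N, or if a joint passes its speed limit or range.

### The arm

A 7-joint arm with a two-finger parallel gripper is mounted at the origin on a cart in front of the work surface, level with it; the furniture and walls round the work are solid. World frame = base frame: x ahead of the robot, y to its left, z up, the work surface at z = 0. Lengths are in m, angles in rad, forces in N, time in s.
With the tool pointing down it reaches from about 0.4 to 0.875 m from the base axis. Payload 19.3 kg.
Tool frame: the origin (TCP) lies at the very end of the fingers, on their centre line; the grasp point (between the pads) lies 19 mm behind it; z points along the fingers, y is the line along which they close (so a half turn about z gives the same grasp; the last joint's range is limited). The gripper opens to 85 mm and grips with 20 to 120 N. Pads are 22 mm wide; open, the fingers measure 114 mm over their backs; the gripper's body (76 mm by 85 mm) begins 54 mm behind the grasp point. The pads swing forward as they close: fully open they stand 13 mm farther back than shut.
Start: joints at [1.153, 0.521, -0.036, 1.599, 0.021, 1.021, -0.113], TCP at [0.213, -0.588, 0.231] pointing down, gripper open.
Joint ranges: [-2.91, 2.91], [-0.3, 2.13], [-1.5, 1.42], [0.17, 2.43], [-1.26, 4.41], [0.16, 1.93], [-2.52, 2.52]. Speed limits (rad/s): [1.89, 1.89, 2.39, 2.39, 3.01, 3.01, 3.01].

### API

Orientations are given as [roll, pitch, yaw] about the fixed x, y, z axes, in that order (R = Rz(yaw) Ry(pitch) Rx(roll)).
In Python, from workcell import bot gives the robot as it stands.
- The arm moves only by the tool carry_out, never from a script. Its argument "rows" is a list that holds one entry, the list of rows, each a list of 4 numbers: the shift along the tool's x, y, z in m, then the turn about the tool's z in degrees. In form: [[[x, y, z, twist], ...]]. A call has 1 to 12 rows; each row is the pose to reach, as a shift and turn from the pose commanded when the call began, along the tool's axes at that moment; what a row does not reach only later rows make up. A row lasts 1/12 s, in which the tool goes at most 41.7 mm and 7.16 degrees, less where a joint would pass 70% of its speed; a pose out of reach is approached as far as the arm can. A call with a gripper value outside its range is refused whole. "grip" is the finger opening in m, from 0 to 0.0854, set as the call begins (left out, the last holds). The fingers move at their own pace and stop on an object; "grip_force" is the grip in N (left out, the last holds). Time passes only in rows, so rows that repeat a pose let the fingers close. It gives the time, the measured TCP pose, the force, the opening and the grip force at its end, in the units of the state.
- bot.observe(): the state, without advancing time (a new reading comes with each control period).
- bot.grab_frame(name): name is "scene" or "side" or "wrist"; returns a dict with "pixels" (420x560x3 uint8, red, green, blue), "K" (3x3 intrinsics, pixels), "pose" (4x4, takes a point from camera to world coordinates). Camera axes: x right, y down, z forward; pixel columns grow to the right and rows downward; lengths in m; the calibration is good to about 2 mm. A picture is of the moment at which its call begins. There is no depth.
- bot.job_done(): hands the job in; it is judged then, once.
Trained networks look in a picture, given as the dict that the camera call returned (one of the last four; its "shot" number tells which), for a name from the list of things; names that differ only in an ending like _2 or _b are one class to them, and where a whole thing is asked for, a point or a joint stands for the part that bears it (a point fixed in the world has none). Each returns a list of dicts, best first, with "conf" (0 to 1); they miss things now and then, are a little off and sometimes report something else, mostly with a low value. They report only what shows in the picture. A call takes as long as a camera call.
- bot.look_for(picture, label): "position" ([column, row] in pixels, amid what is visible of it).
- bot.regions_of(picture, label): "region" (420x560 bool, what is visible of it) and "position" ([column, row] in pixels, amid what is visible of it).
- bot.spot_point(picture, label): "position" ([column, row] in pixels: a listed point, or the origin of a listed thing).
The state is a dict: "clock": time; "qpos": joint angles; "qd": joint speeds; "joint_efforts": joint torques, N m; "position": TCP position; "tool_rot": TCP orientation; "force": force on the tool from outside, world axes, zero at the start; "moment": the same for the moment, N m; "grip_width": finger opening in m; "finger_force": force on a finger pad.
Only numpy, scipy, OpenCV 4.12 (cv2) and the standard library are available. Lean on these libraries where they do the work, as an engineer would, in place of code of your own. Each camera call takes 0.05 s, during which the arm holds its last target. There are 200 camera calls.

## Working session

There is one attempt and no reset: what is moved stays moved. The work goes in short steps, Python scripts to look and compute and a tool call to move; the robot and the scene stay as the last step left them, time stands still between calls to the robot, and variables do not carry over. Pictures are saved under pics/ and viewed, at most 10 in all, crops included, and the job is handed in when it is done.

Besides the shell and the picture viewer there is one more tool, called after "Call:" as name(argument=value, ...), one argument or row to a line, values as JSON. carry_out: Moves the arm, as the interface text tells. Its arguments: {"type":"object","properties":{"rows":{"type":"array","items":{"type":"array","items":{"type":"array","items":{"type":"number"}}}},"grip":{"type":"number"},"grip_force":{"type":"number"}},"required":["rows"]}

```bash
mkdir -p pics; ls; cat > h.py <<'E'
import numpy as np, cv2
from workcell import bot
def ray(p,uv):
    d=np.linalg.inv(p["K"])@np.array([uv[0],uv[1],1.]); T=np.array(p["pose"])
    return T[:3,3],T[:3,:3]@d
def at_z(p,uv,z):
    o,d=ray(p,uv); return o+d*(z-o[2])/d[2]
def save(p,n): cv2.imwrite(f"pics/{n}.png",np.array(p["pixels"])[:,:,::-1])
def tri(ps,uvs):
    A=np.zeros((3,3));b=np.zeros(3)
    for p,uv in zip(ps,uvs):
        o,d=ray(p,uv);d=d/np.linalg.norm(d);M=np.eye(3)-np.outer(d,d);A+=M;b+=M@o
    return np.linalg.solve(A,b)
E
python3 - <<'E'
from h import *
s=bot.observe(); print({k:np.round(v,3) for k,v in s.items()})
H=dict(kit_case=0,marker_seat=.042,handle_seat=.043,shaft_seat=.043,lid_home=.006,marker_mid=.008,marker=0,driver_handle=.013,driver_shaft=.013,driver=0,lid_handle=.097,lid_rim=0,case_lid=0,bowl=0,sander=0,tape=0)
ims=[]
for c in ("scene","side"):
    p=bot.grab_frame(c); ims.append(p); save(p,c); print(c,np.round(p["pose"][:3],2).tolist() if hasattr(p["pose"],'tolist') else p["pose"])
    for l,z in H.items():
        for r in bot.spot_point(p,l)[:1]: print(l,np.round(r["conf"],2),np.round(r["position"]),np.round(at_z(p,r["position"],z),3))
cv2.imwrite("pics/a.png",cv2.resize(np.hstack([np.array(p["pixels"])[:,:,::-1] for p in ims]),(800,300)))
E
```

```text
pics
{'clock': np.float64(0.0), 'qpos': array([ 1.153,  0.522, -0.036,  1.6  ,  0.021,  1.021, -0.113]), 'qd': array([-0.001, -0.   ,  0.002, -0.001, -0.001,  0.001, -0.001]), 'joint_efforts': array([ 0.0000e+00, -9.2711e+01,  1.9800e+00, -3.6993e+01,  1.8000e-02,
        8.0000e-03, -0.0000e+00]), 'position': array([ 0.213, -0.587,  0.231]), 'tool_rot': array([-3.14 ,  0.   ,  0.348]), 'force': array([-0.336, -0.194, -0.496]), 'moment': array([ 0.022, -0.011,  0.021]), 'finger_force': np.float64(0.0), 'grip_width': np.float64(0.086)}
scene [[-0.63, -0.47, 0.62, -0.36], [-0.78, 0.36, -0.51, 0.86], [0.02, -0.8, -0.59, 0.98]]
kit_case 0.9 [376. 206.] [ 0.482 -0.248 -0.   ]
marker_seat 0.78 [386. 203.] [ 0.438 -0.237  0.042]
handle_seat 0.96 [372. 189.] [ 0.515 -0.255  0.043]
shaft_seat 0.58 [362. 196.] [ 0.51  -0.201  0.043]
lid_home 0.73 [372. 210.] [ 0.467 -0.211  0.006]
marker_mid 0.61 [267. 214.] [0.653 0.07  0.008]
marker 0.7 [386. 204.] [ 0.471 -0.281  0.   ]
driver_handle 0.5 [339. 174.] [ 0.677 -0.269  0.013]
driver_shaft 0.62 [325. 184.] [ 0.665 -0.189  0.013]
driver 0.79 [330
[... 358 characters left out ...]
. 179.] [ 0.467 -0.229  0.   ]
marker_seat 0.91 [355. 171.] [ 0.421 -0.218  0.042]
handle_seat 0.83 [327. 165.] [ 0.511 -0.228  0.043]
shaft_seat 0.92 [330. 169.] [ 0.495 -0.202  0.043]
lid_home 0.72 [342. 180.] [ 0.458 -0.214  0.006]
marker_mid 0.48 [251. 219.] [0.647 0.08  0.008]
marker 0.65 [252. 222.] [0.643 0.082 0.   ]
driver_handle 0.74 [283. 162.] [ 0.668 -0.265  0.013]
driver_shaft 0.58 [275. 170.] [ 0.674 -0.202  0.013]
driver 0.55 [278. 173.] [ 0.667 -0.206  0.   ]
lid_rim 0.75 [340. 180.] [ 0.465 -0.226  0.   ]
case_lid 0.9 [315. 251.] [0.456 0.147 0.   ]
bowl 0.72 [294. 369.] [0.413 0.474 0.   ]
sander 0.9 [224. 317.] [0.577 0.405 0.   ]
tape 0.88 [213. 270.] [0.659 0.286 0.   ]
```

View pics/scene.png

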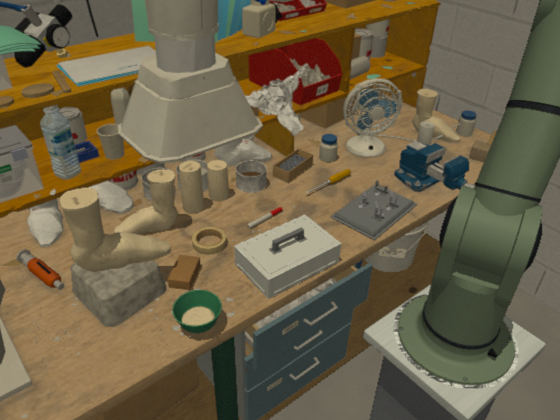

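View pics/side.png

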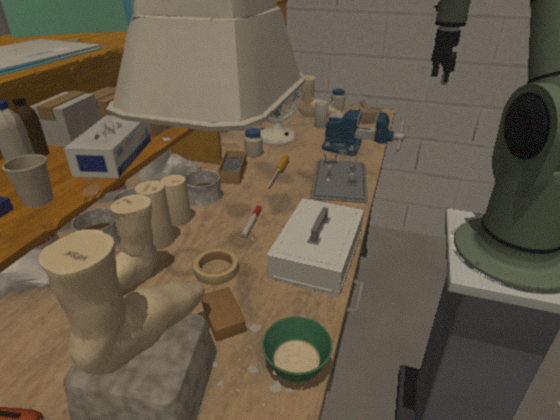

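The pictures show the case at about (372,210) in scene and (340,180) in side. The driver is behind it, with the marker, lid and bystanders to the left. A lamp shade hangs at about (190,100), so I'll check its height.

```bash
cat >> h.py <<'E'
def Rof(rpy):
    from scipy.spatial.transform import Rotation as R
    return R.from_euler('xyz',rpy).as_matrix()
def goto(x,y,z,yaw=None):
    s=bot.observe(); R=Rof(s["tool_rot"]); d=R.T@(np.array([x,y,z])-s["position"])
    t=0 if yaw is None else -np.degrees((yaw-s["tool_rot"][2]+np.pi/2)%np.pi-np.pi/2)
    print("goto",np.round(d,4),"twist",np.round(t,1),"pos",np.round(s["position"],4),"rpy",np.round(s["tool_rot"],3),"t",s["clock"],'q',np.round(s["qpos"],2))
E
python3 - <<'E'
from h import *
ps=[bot.grab_frame("scene"),bot.grab_frame("side")]
for a,b in [((118,128),(113,108)),((260,125),(300,78)),((188,160),(200,128))]: print(tri(ps,[a,b]))
goto(.55,-.22,.33,0.2)
E
```

```text
[0.65763946 0.4872502  0.43930804]
[0.48593757 0.22016051 0.42973035]
[0.60278247 0.35519381 0.35415826]
goto [ 0.4421 -0.2307 -0.0987] twist 8.5 pos [ 0.213  -0.5876  0.2313] rpy [-3.142  0.     0.348] t 1.8 q [ 1.15  0.52 -0.04  1.6   0.02  1.02 -0.11]
```

Call:
carry_out(
  rows=[
    [[0.035,-0.018,-0.02,2],[0.07,-0.036,-0.04,4],[0.105,-0.054,-0.06,6],[0.14,-0.073,-0.08,8.5],[0.175,-0.09,-0.1,8.5],[0.21,-0.11,-0.1,8.5],[0.245,-0.128,-0.1,8.5],[0.28,-0.146,-0.1,8.5],[0.315,-0.164,-0.1,8.5],[0.35,-0.183,-0.1,8.5],[0.385,-0.2,-0.1,8.5],[0.42,-0.22,-0.1,8.5]],
  ],
)

```text
clock: 2.8
position: [0.5341, -0.236, 0.3315]
tool_rot: [3.141, -0.0, 0.199]
force: [-0.3, -0.6, 0.3]
grip_width: 0.0855
finger_force: 0.0
```

```bash
python3 - <<'E'
from h import *
p=bot.grab_frame("wrist"); save(p,"w1"); print(np.round(p["pose"],3).tolist())
H=dict(kit_case=0,marker_seat=.042,handle_seat=.043,shaft_seat=.043,lid_home=.006,driver_handle=.013,driver_shaft=.013)
for l,z in H.items():
    for r in bot.spot_point(p,l)[:1]: print(l,np.round(r["conf"],2),np.round(r["position"]),np.round(at_z(p,r["position"],z),4))
goto(.55,-.22,.33,0.2)
E
```

```text
[[0.198, -0.934, -0.297, 0.61], [-0.98, -0.189, -0.061, -0.22], [0.001, 0.303, -0.953, 0.475], [0.0, 0.0, 0.0, 1.0]]
kit_case 0.61 [260. 201.] [ 0.466 -0.218  0.   ]
marker_seat 0.89 [261. 235.] [ 0.4298 -0.2286  0.042 ]
handle_seat 0.96 [298. 188.] [ 0.508  -0.2655  0.043 ]
shaft_seat 0.87 [259. 186.] [ 0.5005 -0.2127  0.043 ]
lid_home 0.68 [267. 204.] [ 0.4657 -0.2292  0.006 ]
driver_handle 0.56 [315.  59.] [ 0.6728 -0.2531  0.013 ]
driver_shaft 0.55 [271.  59.] [ 0.6619 -0.1972  0.013 ]
goto [ 0.0212 -0.0149  0.0014] twist -0.1 pos [ 0.5322 -0.2388  0.3314] rpy [3.141 0.    0.197] t 3.2 q [ 0.44  0.37 -0.16  1.58  0.06  1.2  -1.11]
```

View pics/w1.png

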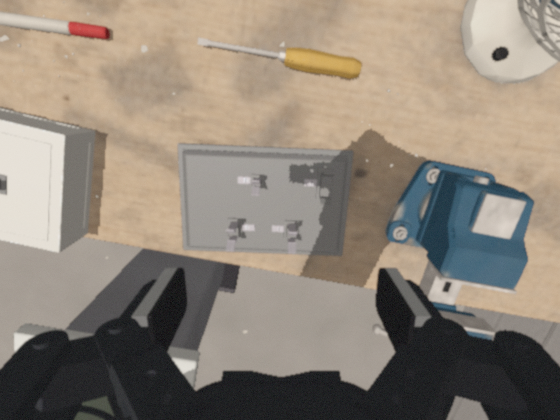

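Wrist view: case flange corners are near (179,145), (353,150), (345,256) and (183,252). The driver's blade is at (200,42) and its handle rear at (360,70). Next I'll measure both axes.

```bash
cat >> h.py <<'E'
def driver(p,lo=(15,120,90),hi=(32,255,255),box=None,z=.013):
    hsv=cv2.cvtColor(np.array(p["pixels"]),cv2.COLOR_RGB2HSV); m=cv2.inRange(hsv,lo,hi)
    if box: k=np.zeros_like(m); k[box[1]:box[3],box[0]:box[2]]=1; m*=k
    n,l,st,c=cv2.connectedComponentsWithStats(m); i=1+st[1:,4].argmax()
    v,u=np.nonzero(l==i); P=np.array([at_z(p,(a,b),z) for a,b in zip(u,v)])[:,:2]
    c=P.mean(0); ax=np.linalg.svd(P-c,full_matrices=False)[2][0]; ax*=np.sign(ax[1]); t=(P-c)@ax
    return c,ax,t.min(),t.max(),len(u),(u.mean(),v.mean())
E
python3 - <<'E'
from h import *
im=cv2.imread("pics/w1.png"); g=cv2.cvtColor(im,cv2.COLOR_BGR2GRAY)
p=bot.grab_frame("wrist")
c,ax,a,b,n,uv=driver(p,box=(270,40,370,85)); print("handle",c,np.arctan2(-ax[0],ax[1]),a,b,n,uv, "dh",c+ax*(b-.04))
bl=at_z(p,(201,42),.013)[:2];d=bl-(c+ax*a);print("axis rear->blade",np.arctan2(-d[0],d[1]),np.linalg.norm(d))
C=np.array([[179,145],[353,150],[345,256],[183,252]],np.float32).reshape(-1,1,2)
C=cv2.cornerSubPix(g,C,(4,4),(-1,-1),(3,40,.01)).reshape(-1,2);print(C)
W=np.array([at_z(p,q,.006)[:2] for q in C]);print(W,W.mean(0))
for i,j in((1,0),(2,3),):
    d=W[j]-W[i];print(np.linalg.norm(d),np.arctan2(-d[0],d[1]))
print(np.linalg.norm(W[0]-W[3]),np.linalg.norm(W[1]-W[2]))
E
```

```text
handle [ 0.67027968 -0.26286186] 0.041039685538968196 -0.050196049152675344 0.047690864787809 1536 (np.float64(319.869140625), np.float64(60.431640625)) dh [ 0.66996413 -0.25517747]
axis rear->blade 0.05324639648864169 0.20406748348917236
[[177.57964 142.71284]
 [353.      150.     ]
 [345.      256.     ]
 [180.80626 254.53   ]]
[[ 0.52785048 -0.09105969]
 [ 0.56667603 -0.33675636]
 [ 0.40358554 -0.3679337 ]
 [ 0.35535745 -0.11391972]] [ 0.46336737 -0.22741737]
0.2487454066484624 0.15672636188539857
0.2585518310438412 0.18763060187224254
0.17400122124960027 0.16604377892143457
```

```bash
python3 - <<'E'
from h import *
goto(.669,-.237,.14,1.616)
E
```

```text
goto [0.1344 0.0251 0.1914] twist -81.3 pos [ 0.5323 -0.2387  0.3314] rpy [3.141 0.    0.198] t 3.25 q [ 0.44  0.37 -0.16  1.58  0.06  1.2  -1.11]
```

Call:
carry_out(
  rows=[
    [[0.015,0.002,0.02,-7],[0.03,0.005,0.04,-14],[0.045,0.008,0.06,-21],[0.06,0.011,0.08,-28],[0.075,0.014,0.1,-35],[0.09,0.017,0.12,-42],[0.105,0.02,0.14,-49],[0.12,0.023,0.16,-56],[0.134,0.025,0.175,-63],[0.134,0.025,0.19,-70],[0.134,0.025,0.19,-77],[0.134,0.025,0.19,-81.3]],
  ],
  grip=0.06,
)

```text
clock: 4.25
position: [0.6683, -0.2364, 0.1399]
tool_rot: [-3.14, -0.001, 1.624]
force: [-0.1, -0.0, 0.1]
grip_width: 0.0598
finger_force: 0.0
```

```bash
python3 - <<'E'
from h import *
p=bot.grab_frame("wrist"); save(p,"w2")
c,ax,a,b,n,uv=driver(p); print("handle",c,np.arctan2(-ax[0],ax[1]),a,b,n,uv, "dh",c+ax*(b-.04))
for l,z in dict(driver_handle=.013,driver_shaft=.013).items():
    for r in bot.spot_point(p,l)[:1]: print(l,np.round(r["conf"],2),np.round(r["position"]),np.round(at_z(p,r["position"],z),4))
goto(.669,-.237,.003,1.616)
E
```

```text
handle [ 0.6702038  -0.26210211] 0.040297711075467965 -0.0550617809613816 0.04835548069325497 2949 (np.float64(281.8402848423194), np.float64(225.9766022380468)) dh [ 0.66986718 -0.25375341]
driver_handle 0.66 [281. 218.] [ 0.669 -0.254  0.013]
driver_shaft 0.61 [281. 157.] [ 0.6664 -0.2009  0.013 ]
goto [-0.0005  0.0002  0.1382] twist -0.1 pos [ 0.6688 -0.2365  0.1412] rpy [-3.142 -0.     1.615] t 4.4 q [ 0.52  0.78 -0.45  1.41  0.36  1.03  0.04]
```

View pics/w2.png

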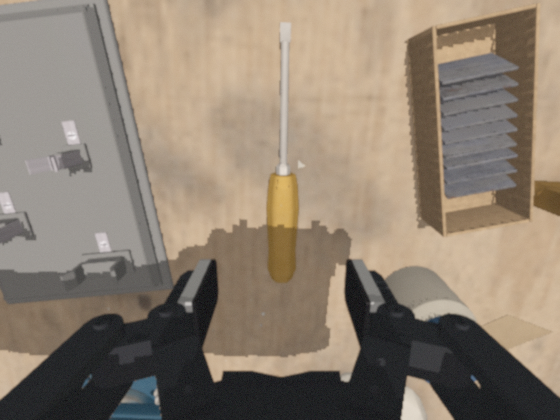

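The driver lies straight between the fingers, with its axis at column 282 and handle at rows 172–282. Going down to grasp.

Call:
carry_out(
  rows=[
    [[0,0,0.035,0],[0,0,0.07,0],[0,0,0.1,0],[0,0,0.12,0],[0,0,0.132,0],[0,0,0.138,0],[0,0,0.138,0]],
  ],
)

```text
clock: 4.98
position: [0.6689, -0.2357, 0.0028]
tool_rot: [-3.141, -0.0, 1.617]
force: [0.7, -0.2, -1.0]
grip_width: 0.0597
finger_force: 0.0
```

Call:
carry_out(
  rows=[
    [[0,0,0,0],[0,0,0,0],[0,0,0,0],[0,0,0,0],[0,0,0,0],[0,0,0,0]],
  ],
  grip=0.01,
  grip_force=100,
)

```text
clock: 5.48
position: [0.6702, -0.2359, 0.0053]
tool_rot: [3.139, 0.001, 1.618]
force: [-2.7, 0.6, 9.8]
grip_width: 0.0266
finger_force: 99.5
```

Call:
carry_out(
  rows=[
    [[0,0,-0.03,0],[0,0,-0.07,0],[0,0,-0.1,0],[0,0,-0.14,0],[0,0,-0.14,0]],
  ],
)

```text
clock: 5.9
position: [0.6725, -0.2363, 0.1523]
tool_rot: [3.131, 0.003, 1.618]
force: [1.1, -0.2, -0.5]
grip_width: 0.0265
finger_force: 98.8
```

```bash
python3 - <<'E'
from h import *
p=bot.grab_frame("wrist"); save(p,"w3"); q=bot.grab_frame("side"); save(q,"s3")
for l,z in dict(driver_handle=.013+.141,driver_shaft=.013+.141).items():
    for r in bot.spot_point(p,l)[:1]: print(l,np.round(r["conf"],2),np.round(r["position"]),np.round(at_z(p,r["position"],z),4))
s=bot.observe();print(s["grip_width"],s["finger_force"],s["force"],s["moment"])
goto(.669,-.237,.003,1.616)
E
```

```text
driver_handle 0.72 [280. 315.] [ 0.6733 -0.261   0.154 ]
driver_shaft 0.95 [280. 203.] [ 0.6703 -0.2015  0.154 ]
0.02601118011860883 98.78815770149231 [-0.39260606 -0.00236608 -1.03862524] [-0.00490388  0.04222186 -0.03090652]
goto [-1.400e-03  1.000e-04  1.401e-01] twist 0.1 pos [ 0.6688 -0.2356  0.1431] rpy [-3.141  0.     1.618] t 6.1 q [ 0.52  0.78 -0.45  1.41  0.36  1.04  0.04]
```

View pics/w3.png

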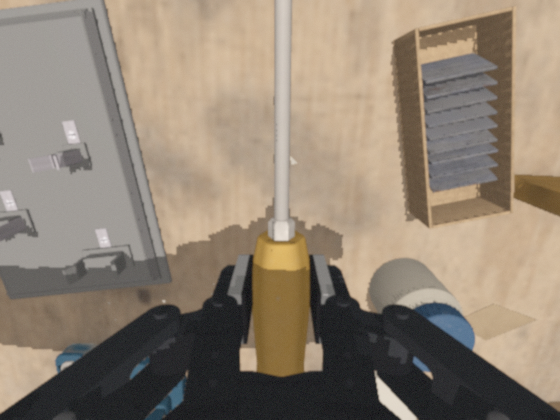

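```bash
python3 - <<'E'
from h import *
goto(.505,-.248,.2,1.745)
E
```

```text
goto [-0.0046 -0.1643 -0.0569] twist -7.3 pos [ 0.6688 -0.2356  0.1431] rpy [-3.141  0.     1.618] t 6.1 q [ 0.52  0.78 -0.45  1.41  0.36  1.04  0.04]
```

Call:
carry_out(
  rows=[
    [[0,-0.01,-0.02,-1],[-0.001,-0.035,-0.04,-3],[-0.002,-0.065,-0.057,-5],[-0.003,-0.095,-0.057,-7.3],[-0.0046,-0.125,-0.057,-7.3],[-0.0046,-0.15,-0.057,-7.3],[-0.0046,-0.164,-0.057,-7.3],[-0.0046,-0.164,-0.057,-7.3],[-0.0046,-0.164,-0.057,-7.3]],
  ],
)

```text
clock: 6.85
position: [0.505, -0.2482, 0.1999]
tool_rot: [-3.141, -0.0, 1.745]
force: [-0.7, 0.9, -1.1]
grip_width: 0.0265
finger_force: 98.8
```

```bash
python3 - <<'E'
from h import *
p=bot.grab_frame("wrist"); save(p,"w4"); 
for l,z in dict(driver_handle=.21,driver_shaft=.21,marker_seat=.042,shaft_seat=.043,lid_home=.006).items():
    for r in bot.spot_point(p,l)[:1]: print(l,np.round(r["conf"],2),np.round(r["position"]),np.round(at_z(p,r["position"],z),4))
goto(.505,-.248,.2,1.745)
np.savez("w4.npz",K=p["K"],pose=p["pose"])
E
```

```text
driver_handle 0.79 [280. 314.] [ 0.5074 -0.2658  0.21  ]
driver_shaft 0.73 [277. 201.] [ 0.4967 -0.2106  0.21  ]
shaft_seat 0.71 [285. 147.] [ 0.5013 -0.2076  0.043 ]
lid_home 0.94 [253. 148.] [ 0.4707 -0.2191  0.006 ]
goto [-0.0002 -0.0011 -0.    ] twist 0.1 pos [ 0.5061 -0.2476  0.2   ] rpy [-3.142e+00 -1.000e-03  1.746e+00] t 7.15 q [ 0.74  0.51 -0.54  1.78  0.31  0.94  0.25]
```

View pics/w4.png

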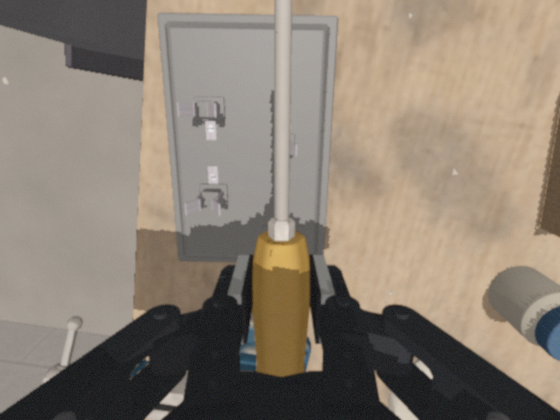

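```bash
cat > fit.py <<'E'
from h import *
def fit(p,img,c=(.465,-.2265),yaw=.172,z=.006,hx=83,hy=125.5,ylim=(-110,115),xlim=(-75,75),win=8):
    c=np.array(c)
    R=np.array([[np.cos(yaw),-np.sin(yaw)],[np.sin(yaw),np.cos(yaw)]])
    T=np.linalg.inv(np.array(p["pose"]));K=np.array(p["K"])
    def pix(X):
        W=np.column_stack([c+X/1000@R.T,np.full(len(X),z)]);C=W@T[:3,:3].T+T[:3,3];u=C@K.T;return (u[:,:2]/u[:,2:]).astype(np.float32)
    s=np.arange(-win,win+.01,.25)
    for nm,f,lim in (("x+",lambda t,s:(hx+s,t),ylim),("x-",lambda t,s:(-hx+s,t),ylim),("y+",lambda t,s:(t,hy+s),xlim),("y-",lambda t,s:(t,-hy+s),xlim)):
        for a,b in zip(np.linspace(*lim,5)[:-1],np.linspace(*lim,5)[1:]):
            ts=np.linspace(a,b,15);X=np.array([f(t,q) for t in ts for q in s]);u=pix(X)
            v=cv2.remap(img,u[:,0].reshape(15,-1),u[:,1].reshape(15,-1),cv2.INTER_LINEAR).astype(float).mean(1 if img.ndim==2 else 2) if False else cv2.remap(img,u[:,0].reshape(15,-1),u[:,1].reshape(15,-1),cv2.INTER_LINEAR).astype(float)
            m=v.mean(0); m=m if m.ndim==1 else m; g=np.abs(np.gradient(m,axis=0)); g=g.sum(1) if g.ndim==2 else g
            g=np.convolve(g,np.ones(3)/3,"same")
            pk=[i for i in range(2,len(g)-2) if g[i]==g[i-2:i+3].max() and g[i]>.35*g.max()]
            print(nm,round((a+b)/2),[(float(s[i]),round(float(g[i]),1)) for i in pk])
E
python3 - <<'E'
from fit import *
p=np.load("w4.npz"); fit(p,cv2.imread("pics/w4.png"))
E
```

```text
x+ -82 [(-6.0, 6.2), (1.5, 5.0), (5.75, 6.2)]
x+ -26 [(-5.25, 11.3), (2.25, 4.0)]
x+ 31 [(-4.75, 12.8), (1.5, 6.1), (3.5, 5.2)]
x+ 87 [(-4.0, 14.2), (2.25, 8.3), (4.25, 6.5)]
x- -82 [(1.75, 4.4)]
x- -26 [(2.5, 6.9)]
x- 31 [(3.25, 7.2)]
x- 87 [(4.0, 7.3)]
y+ -56 [(-4.25, 8.1), (1.0, 3.4), (3.25, 8.9)]
y+ -19 [(-4.5, 9.3), (0.5, 3.6), (2.75, 9.4)]
y+ 19 [(-5.0, 8.5), (2.0, 5.6)]
y+ 56 [(-5.75, 9.3), (-0.25, 3.8), (1.25, 3.8), (1.5, 3.8)]
y- -56 [(3.25, 5.2)]
y- -19 [(-7.0, 2.2), (-0.75, 4.2), (3.25, 2.3)]
y- 19 [(-6.75, 3.0), (-2.75, 5.3)]
y- 56 [(-5.5, 5.7)]
```

Call:
carry_out(
  rows=[
    [[0.0014,0.0013,0.03,0.7],[0.0014,0.0013,0.06,0.7],[0.0014,0.0013,0.09,0.7],[0.0014,0.0013,0.11,0.7],[0.0014,0.0013,0.122,0.7],[0.0014,0.0013,0.122,0.7]],
  ],
  grip_force=120,
)

```text
clock: 7.65
position: [0.5058, -0.2457, 0.0761]
tool_rot: [-3.139, -0.002, 1.734]
force: [0.6, 1.5, -1.2]
grip_width: 0.0256
finger_force: 121.8
```

```bash
python3 - <<'E'
from h import *
p=bot.grab_frame("wrist"); save(p,"w5")
im=cv2.imread("pics/w5.png"); s=bot.grab_frame("scene")
a=np.array(s["pixels"])[:,:,::-1][150:250,320:440]; save(s,"sc5")
cv2.imwrite("pics/c5.png",np.hstack([cv2.resize(im[0:300,140:400],(400,460)),cv2.resize(a,(400,460),interpolation=cv2.INTER_CUBIC)]))
goto(.507,-.246,.033,1.734)
E
```

```text
goto [ 0.0003 -0.0001  0.0458] twist -0.0 pos [ 0.5071 -0.2463  0.0788] rpy [ 3.141 -0.     1.734] t 7.75 q [ 0.67  0.67 -0.46  1.86  0.43  0.71  0.13]
```

View pics/c5.png

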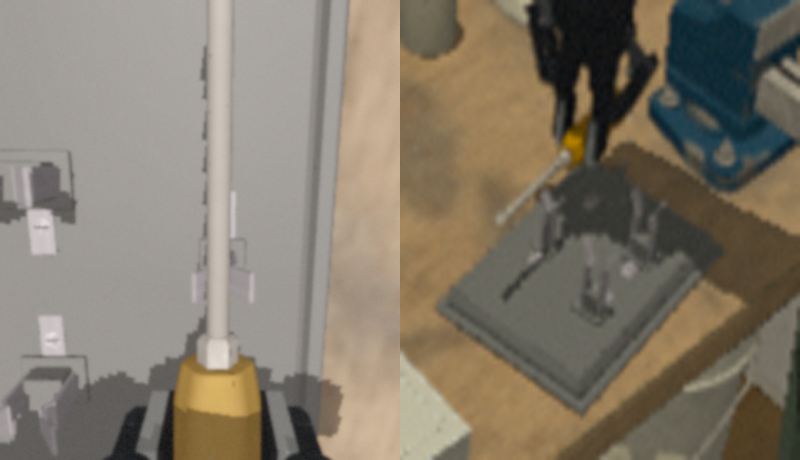

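The shaft sits centred over the clip's mouth. Pressing down.

Call:
carry_out(
  rows=[
    [[0,0.0005,0.012,0],[0,0.0005,0.022,0],[0,0.0005,0.029,0],[0,0.0005,0.034,0],[0,0.0005,0.038,0],[0,0.0005,0.042,0],[0,0.0005,0.045,0],[0,0.0005,0.046,0],[0,0.0005,0.046,0]],
  ],
)

```text
clock: 8.5
position: [0.5074, -0.2462, 0.0348]
tool_rot: [3.141, 0.002, 1.734]
force: [-16.8, 8.2, 59.0]
grip_width: 0.0255
finger_force: 130.4
```

```bash
python3 - <<'E'
from h import *
p=bot.grab_frame("wrist"); save(p,"w6")
im=cv2.imread("pics/w6.png"); s=bot.grab_frame("scene"); d=bot.grab_frame("side"); save(s,"sc6");save(d,"sd6")
s=bot.observe();print(s["grip_width"],s["force"],s["moment"])
goto(.507,-.246,.033,1.734)
E
```

```text
0.02627842760034574 [-17.28142805   8.79500787  58.8747804 ] [ 1.43795175  3.71476332 -0.12968508]
goto [ 0.0003 -0.0004  0.0018] twist -0.0 pos [ 0.5075 -0.2462  0.0348] rpy [3.141e+00 2.000e-03 1.734e+00] t 8.65 q [ 0.64  0.74 -0.42  1.88  0.48  0.63  0.09]
```

Call:
carry_out(
  rows=[
    [[0,0,-0.001,0],[0,0,-0.001,0],[0,0,-0.001,0],[0,0,-0.001,0],[0,0,-0.02,0],[0,0,-0.05,0],[0,0,-0.08,0],[0,0,-0.11,0],[0,0,-0.14,0],[0,0,-0.14,0]],
  ],
  grip=0.05,
)

```text
clock: 9.48
position: [0.5092, -0.247, 0.1773]
tool_rot: [3.136, 0.004, 1.733]
force: [0.2, -0.8, -0.2]
grip_width: 0.0503
finger_force: 0.0
```

```bash
python3 - <<'E'
from h import *
p=bot.grab_frame("wrist"); save(p,"w7"); np.savez("w7.npz",K=p["K"],pose=p["pose"])
for l,z in dict(driver_handle=.043,driver_shaft=.043,marker_seat=.042,shaft_seat=.043,lid_home=.006).items():
    for r in bot.spot_point(p,l)[:1]: print(l,np.round(r["conf"],2),np.round(r["position"]),np.round(at_z(p,r["position"],z),4))
c,ax,a,b,n,uv=driver(p,z=.043); print("handle",c,np.arctan2(-ax[0],ax[1]),a,b,n,uv, "dh",c+ax*(b-.04))
q=bot.grab_frame("side"); save(q,"sd7");im=cv2.imread("pics/w7.png")
cv2.imwrite("pics/c7.png",np.hstack([cv2.resize(im[0:400,100:400],(400,533)),cv2.resize(cv2.imread("pics/sd7.png")[150:210,300:380],(400,533),interpolation=cv2.INTER_CUBIC)]))
goto(.507,-.246,.033,1.734)
E
```

```text
driver_handle 0.74 [276. 213.] [ 0.5085 -0.2636  0.043 ]
driver_shaft 0.76 [277. 157.] [ 0.501  -0.2136  0.043 ]
marker_seat 0.64 [195. 163.] [ 0.4323 -0.2299  0.042 ]
shaft_seat 0.89 [281. 150.] [ 0.5032 -0.2072  0.043 ]
lid_home 0.73 [243. 157.] [ 0.4692 -0.2247  0.006 ]
handle [ 0.51120095 -0.27235176] 0.15460833194643822 -0.0540849349461375 0.04760532918008384 2783 (np.float64(277.87962630255123), np.float64(222.0384477182896)) dh [ 0.51002978 -0.26483715]
goto [-1.000e-04  5.000e-04  1.382e-01] twist -0.0 pos [ 0.5067 -0.2461  0.1712] rpy [-3.140e+00 -1.000e-03  1.734e+00] t 9.8333 q [ 0.72  0.54 -0.53  1.8   0.34  0.89  0.21]
```

View pics/c7.png

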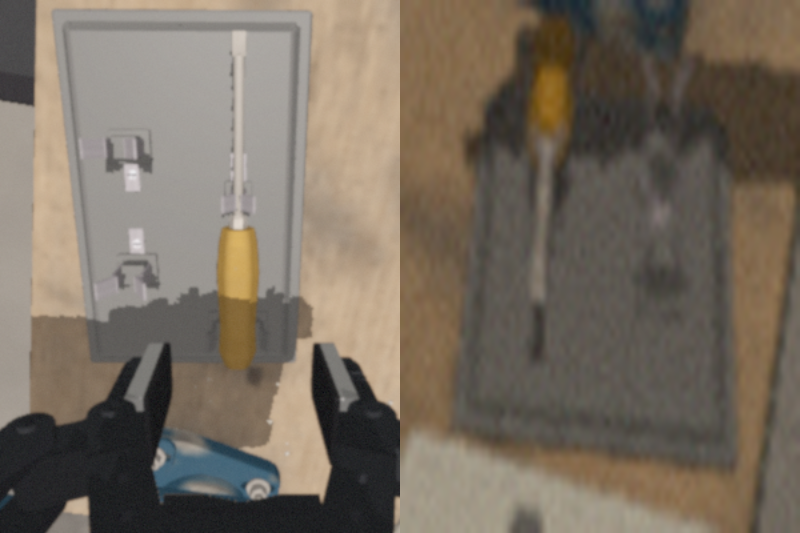

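The driver lies in the clip and cradle lane. I'll refine the case pose from this view, then probe the shaft from above to confirm the snap.

```bash
python3 - <<'E'
from fit import *
p=np.load("w7.npz"); fit(p,cv2.imread("pics/w7.png"),c=(.467,-.224),yaw=.159,win=10)
c=np.array([.467,-.224]);y=.157;R=np.array([[np.cos(y),-np.sin(y)],[np.sin(y),np.cos(y)]])
w=c+R@[.036,.033];print(w);goto(w[0],w[1],.06,1.734)
E
```

```text
x+ -82 [(-7.75, 4.8), (0.25, 6.6)]
x+ -26 [(-7.5, 12.3), (-1.25, 5.2), (0.25, 4.7)]
x+ 31 [(-7.5, 14.3), (-1.25, 7.3), (0.5, 6.6)]
x+ 87 [(-7.5, 16.3), (-1.5, 9.3), (0.5, 7.2)]
x- -82 [(0.5, 4.8), (6.5, 6.9), (8.75, 6.8)]
x- -26 [(0.5, 8.4), (6.5, 10.7), (8.75, 6.7)]
x- 31 [(0.5, 8.6), (6.5, 11.9), (8.75, 9.5)]
x- 87 [(0.75, 8.5), (6.5, 12.9), (8.75, 7.6)]
y+ -56 [(5.0, 143.6)]
y+ -19 [(5.0, 141.6)]
y+ 19 [(5.25, 142.0)]
y+ 56 [(5.5, 132.4)]
y- -56 [(1.0, 2.4), (5.75, 2.7), (9.25, 1.0)]
y- -19 [(-5.0, 1.3), (-2.5, 1.0), (1.0, 1.7), (7.0, 1.6), (9.5, 1.3)]
y- 19 [(-6.0, 1.0), (-5.0, 1.2), (0.75, 1.7), (7.0, 1.7), (9.25, 1.1)]
y- 56 [(-5.0, 1.2), (-3.75, 1.1), (1.25, 2.4), (7.25, 1.6)]
[ 0.49739749 -0.18577706]
goto [0.0609 0.0008 0.1113] twist -0.0 pos [ 0.5067 -0.2461  0.1712] rpy [-3.140e+00 -1.000e-03  1.734e+00] t 9.8333 q [ 0.72  0.54 -0.53  1.8   0.34  0.89  0.21]
```

Call:
carry_out(
  rows=[
    [[0.03,0,0.02,0],[0.061,0.0008,0.05,0],[0.061,0.0008,0.08,0],[0.061,0.0008,0.1,0],[0.061,0.0008,0.111,0],[0.061,0.0008,0.116,0],[0.061,0.0008,0.119,0],[0.061,0.0008,0.121,0],[0.061,0.0008,0.121,0]],
  ],
  grip=0,
  grip_force=40,
)

```text
clock: 10.58
position: [0.4984, -0.1863, 0.0518]
tool_rot: [3.141, 0.0, 1.733]
force: [-0.9, 0.4, -0.6]
grip_width: 0.0
finger_force: 0.0
```

Call:
carry_out(
  rows=[
    [[0,0,0.001,0],[0,0,0.002,0],[0,0,0.003,0],[0,0,0.003,0]],
  ],
)

```text
clock: 10.92
position: [0.4981, -0.186, 0.0484]
tool_rot: [3.141, 0.0, 1.733]
force: [-0.6, -0.4, 0.3]
grip_width: -0.0003
finger_force: 0.0
```

Call:
carry_out(
  rows=[
    [[0,0,0.001,0],[0,0,0.002,0],[0,0,0.003,0],[0,0,0.004,0],[0,0,0.004,0]],
  ],
)

```text
clock: 11.33
position: [0.4983, -0.1856, 0.0443]
tool_rot: [3.141, -0.0, 1.734]
force: [-0.6, 1.9, 5.8]
grip_width: 0.0
finger_force: 2.9
```

```bash
python3 - <<'E'
from h import *
p=bot.grab_frame("scene")
a,b=at_z(p,(282,210),.008),at_z(p,(249,225),.008);d=b-a;print(a,b,np.linalg.norm(d),np.arctan2(-d[0],d[1]))
p=bot.grab_frame("side")
a,b=at_z(p,(259,208),.008),at_z(p,(244,235),.008);d=b-a;print(a,b,np.linalg.norm(d),np.arctan2(-d[0],d[1]))
goto(.65,.05,.16,1.734)
E
```

```text
[0.64201456 0.01770183 0.008     ] [0.64378472 0.14574566 0.008     ] 0.12805606067481337 -0.013823742637349305
[0.64670787 0.02122486 0.008     ] [0.63832379 0.15088952 0.008     ] 0.12993543330536284 0.06456984907537272
goto [ 0.2079  0.1881 -0.1155] twist -0.0 pos [ 0.4982 -0.1857  0.0444] rpy [ 3.141 -0.     1.734] t 11.4333 q [ 0.56  0.69 -0.43  1.96  0.49  0.6  -0.03]
```

Call:
carry_out(
  rows=[
    [[0,0,-0.035,0],[0,0,-0.07,0],[0.02,0.02,-0.1,0],[0.045,0.04,-0.115,1],[0.07,0.06,-0.115,2],[0.095,0.08,-0.115,3],[0.12,0.1,-0.115,4],[0.145,0.12,-0.115,5],[0.17,0.145,-0.115,6],[0.195,0.165,-0.115,7],[0.219,0.185,-0.115,7.5],[0.219,0.185,-0.115,7.5]],
  ],
  grip=0.045,
)

```text
clock: 12.43
position: [0.6465, 0.0671, 0.1591]
tool_rot: [3.141, -0.004, 1.608]
force: [0.4, 1.0, 0.3]
grip_width: 0.0446
finger_force: 0.0
```

```bash
cat >> h.py <<'E'
def pen(p,name,z=.008,box=None):
    r=bot.regions_of(p,name)[0]; m=r["region"].astype(np.uint8)
    v,u=np.nonzero(m); P=np.array([at_z(p,(a,b),z) for a,b in zip(u,v)])[:,:2]
    (cx,cy),(w,h),an=cv2.minAreaRect((P*1000).astype(np.float32)); bx=cv2.boxPoints(((cx,cy),(w,h),an))
    e=max([bx[1]-bx[0],bx[2]-bx[1]],key=np.linalg.norm); e*=np.sign(e[1])
    return r["conf"],np.array([cx,cy])/1000,sorted((w,h)),np.arctan2(-e[0],e[1]),(u.min(),u.max(),v.min(),v.max())
E
python3 - <<'E'
from h import *
p=bot.grab_frame("wrist"); save(p,"w8"); print(pen(p,"marker"))
for r in bot.spot_point(p,"marker_mid")[:1]: print(r["conf"],r["position"],at_z(p,r["position"],.008))
goto(.645,.083,.002,1.6)
E
```

```text
(0.91, array([0.64516833, 0.08073119]), [16.61894989013672, 137.01145935058594], np.float32(0.07927775), (np.int64(269), np.int64(290), np.int64(99), np.int64(246)))
0.75 [282.7, 177.4] [0.64765643 0.08100763 0.008     ]
goto [0.023  0.001  0.1568] twist 0.2 pos [0.6448 0.0601 0.1588] rpy [-3.141  0.     1.603] t 12.5833 q [ 0.13  0.67 -0.49  1.58  0.36  0.98 -0.44]
```

View pics/w8.png

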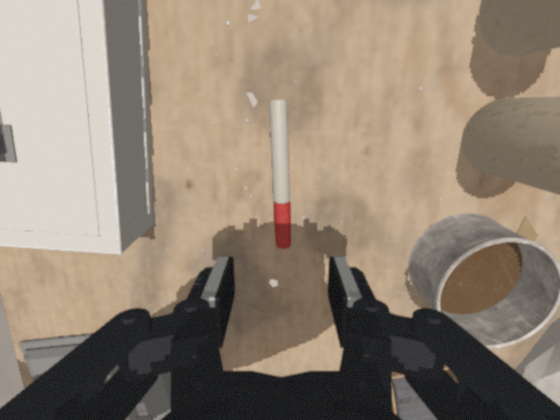

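The pen runs from (278,100) to (283,247), with the lid well clear on the left and the cup well clear on the right. Grasping it.

Call:
carry_out(
  rows=[
    [[0.01,0.001,0.03,-2.7],[0.021,0.001,0.065,-2.7],[0.021,0.001,0.1,-2.7],[0.021,0.001,0.13,-2.7],[0.021,0.001,0.148,-2.7],[0.021,0.001,0.155,-2.7],[0.021,0.001,0.155,-2.7],[0.021,0.001,0.155,-2.7]],
  ],
)

```text
clock: 13.25
position: [0.6458, 0.0805, 0.0052]
tool_rot: [3.141, 0.0, 1.649]
force: [1.0, -0.3, 1.2]
grip_width: 0.0451
finger_force: 0.0
```

Call:
carry_out(
  rows=[
    [[0,0,0,0],[0,0,0,0],[0,0,0,0],[0,0,0,0],[0,0,0,0],[0,0,0,0]],
  ],
  grip=0.0,
  grip_force=110,
)

```text
clock: 13.75
position: [0.6463, 0.081, 0.0061]
tool_rot: [3.14, 0.0, 1.649]
force: [-3.3, -1.2, 14.5]
grip_width: 0.013
finger_force: 108.5
```

```bash
python3 - <<'E'
from h import *
y=.158;R=np.array([[np.cos(y),-np.sin(y)],[np.sin(y),np.cos(y)]])
w=np.array([.4672,-.2230])+R@[-.036,0];print(w);goto(w[0],w[1],.16,1.5708+.158)
E
```

```text
[ 0.43164842 -0.22866436]
goto [-0.2919 -0.2379 -0.1543] twist -4.6 pos [0.6463 0.081  0.0061] rpy [3.14  0.    1.649] t 13.75 q [ 0.05  0.88 -0.41  1.64  0.48  0.73 -0.52]
```

Call:
carry_out(
  rows=[
    [[0,0,-0.04,0],[0,0,-0.08,0],[0,0,-0.12,0],[-0.02,-0.016,-0.154,0],[-0.05,-0.04,-0.154,0],[-0.08,-0.065,-0.154,0],[-0.11,-0.09,-0.154,-1],[-0.14,-0.114,-0.154,-2],[-0.17,-0.139,-0.154,-3],[-0.2,-0.163,-0.154,-4.5],[-0.23,-0.187,-0.154,-4.5],[-0.255,-0.208,-0.154,-4.5]],
  ],
)

```text
clock: 14.75
position: [0.4566, -0.1917, 0.159]
tool_rot: [3.141, 0.001, 1.727]
force: [0.4, -0.7, -0.8]
grip_width: 0.0124
finger_force: 108.4
```

Call:
carry_out(
  rows=[
    [[-0.018,-0.015,0,0],[-0.033,-0.027,0,0],[-0.036,-0.029,0,0],[-0.036,-0.029,0,0]],
  ],
)

```text
clock: 15.08
position: [0.4347, -0.2308, 0.1589]
tool_rot: [3.141, 0.001, 1.726]
force: [0.1, 0.7, -0.6]
grip_width: 0.013
finger_force: 108.4
```

```bash
python3 - <<'E'
from h import *
p=bot.grab_frame("wrist"); save(p,"w9"); np.savez("w9.npz",K=p["K"],pose=p["pose"])
print(pen(p,"marker",z=.162))
for l,z in dict(marker_mid=.162,marker_seat=.042,lid_home=.006).items():
    for r in bot.spot_point(p,l)[:1]: print(l,np.round(r["conf"],2),np.round(r["position"]),np.round(at_z(p,r["position"],z),4))
s=bot.observe();print(s["grip_width"],s["finger_force"])
goto(.4316,-.2287,.04,1.5708+.158)
from fit import fit
fit(p,cv2.imread("pics/w9.png"),c=(.4672,-.223),yaw=.158,win=6)
E
```

```text
(0.93, array([ 0.43357327, -0.22734854]), [16.736970901489258, 129.81996154785156], np.float32(0.15745978), (np.int64(262), np.int64(299), np.int64(127), np.int64(375)))
marker_mid 0.75 [280. 274.] [ 0.4341 -0.2312  0.162 ]
lid_home 0.84 [319. 188.] [ 0.4692 -0.2224  0.006 ]
0.012853528557255713 108.39052319526672
goto [ 0.0006 -0.0043  0.1185] twist 0.1 pos [ 0.4358 -0.2286  0.1585] rpy [ 3.141 -0.     1.73 ] t 15.3333 q [ 0.78  0.46 -0.54  1.99  0.33  0.77  0.2 ]
x+ -82 [(-0.75, 5.8)]
x+ -26 [(-0.5, 3.9)]
x+ 31 [(-0.5, 5.1)]
x+ 87 [(-0.75, 6.3)]
x- -82 [(-2.5, 3.7), (-0.25, 6.8), (2.25, 2.7)]
x- -26 [(-0.25, 9.1)]
x- 31 [(-0.25, 10.8), (1.75, 4.9)]
x- 87 [(-0.25, 11.4), (1.75, 6.9)]
y+ -56 [(-0.75, 10.8)]
y+ -19 [(-0.75, 10.0)]
y+ 19 [(-0.75, 7.6)]
y+ 56 [(-0.25, 6.6)]
y- -56 [(-5.0, 0.8), (-4.75, 0.8), (-3.75, 0.8), (-0.25, 1.2), (1.0, 1.5), (4.75, 0.9)]
y- -19 [(0.75, 2.6)]
y- 19 [(-5.25, 4.0), (0.75, 1.4), (4.5, 1.8)]
y- 56 [(0.5, 12.1)]
```

Call:
carry_out(
  rows=[
    [[0,-0.003,0.025,0],[0,-0.003,0.055,0],[0,-0.003,0.075,0],[0,-0.003,0.085,0],[0,-0.003,0.093,0],[0,-0.003,0.1,0],[0,-0.003,0.106,0],[0,-0.003,0.111,0],[0,-0.003,0.115,0],[0,-0.003,0.118,0],[0,-0.003,0.119,0],[0,-0.003,0.119,0]],
  ],
)

```text
clock: 16.33
position: [0.4324, -0.2301, 0.0401]
tool_rot: [3.141, 0.001, 1.728]
force: [-3.8, 2.1, 17.7]
grip_width: 0.0129
finger_force: 110.8
```

```bash
python3 - <<'E'
from h import *
s=bot.observe();print(s["grip_width"],s["force"],s["moment"])
goto(.4316,-.2287,.04,1.5708+.158)
E
```

```text
0.012943547779226489 [-3.79600278  2.08660403 17.65229564] [ 0.45253664  1.00139201 -0.04022513]
goto [ 0.0015 -0.0006  0.0001] twist -0.0 pos [ 0.4324 -0.2301  0.0401] rpy [3.141e+00 1.000e-03 1.728e+00] t 16.3333 q [ 0.67  0.65 -0.41  2.07  0.5   0.52  0.05]
```

Call:
carry_out(
  rows=[
    [[0,0,0.001,0],[0,0,0.002,0],[0,0,0.002,0]],
  ],
)

```text
clock: 16.58
position: [0.4325, -0.2302, 0.0398]
tool_rot: [3.141, 0.002, 1.728]
force: [-17.7, 8.5, 71.2]
grip_width: 0.0133
finger_force: 117.7
```

Call:
carry_out(
  rows=[
    [[0,0,-0.002,0],[0,0,-0.002,0],[0,0,-0.002,0],[0,0,-0.002,0],[0,0,-0.03,0],[0,0,-0.06,0],[0,0,-0.09,0],[0,0,-0.13,0],[0,0,-0.16,0],[0,0,-0.16,0]],
  ],
  grip=0.04,
)

```text
clock: 17.42
position: [0.4343, -0.2308, 0.2023]
tool_rot: [3.136, 0.004, 1.728]
force: [1.3, -1.1, 0.2]
grip_width: 0.0399
finger_force: 0.0
```

```bash
python3 - <<'E'
from h import *
p=bot.grab_frame("wrist"); save(p,"w10"); np.savez("w10.npz",K=p["K"],pose=p["pose"])
print(pen(p,"marker",z=.042))
c,ax,a,b,n,uv=driver(p,z=.043); print("handle",c,np.arctan2(-ax[0],ax[1]),a,b,n,uv, "dh",c+ax*(b-.04))
y=.158;R=np.array([[np.cos(y),-np.sin(y)],[np.sin(y),np.cos(y)]])
for n,z in (("marker_mid",.042),("driver_handle",.043),("driver_shaft",.043)):
    for r in bot.spot_point(p,n)[:1]: print(n,r["conf"],R.T@(at_z(p,r["position"],z)[:2]-[.467,-.223]))
P=pen(p,"marker",z=.042)[1];print(R.T@(P-[.467,-.223]))
goto(.45,.155,.25,1.6)
cv2.imwrite("pics/c10.png",cv2.resize(cv2.imread("pics/w10.png")[60:360,200:500],(600,600),interpolation=cv2.INTER_CUBIC))
E
```

```text
(0.85, array([ 0.43162692, -0.23120955]), [15.767437934875488, 138.2665252685547], np.float32(0.15366454), (np.int64(269), np.int64(286), np.int64(113), np.int64(254)))
handle [ 0.51057382 -0.26275957] 0.2124307413001762 -0.049873622772557885 0.039510144609950004 1791 (np.float64(350.8481295365718), np.float64(230.49302065884982)) dh [ 0.5106771  -0.26323842]
marker_mid 0.69 [-0.03525038 -0.00384555]
driver_handle 0.9 [ 0.03837767 -0.04985744]
driver_shaft 0.81 [0.03514133 0.00712205]
[-0.03622419 -0.00254157]
goto [ 0.3772  0.0784 -0.0534] twist 7.4 pos [ 0.4318 -0.2298  0.1962] rpy [-3.140e+00 -1.000e-03  1.729e+00] t 17.7167 q [ 0.82  0.4  -0.57  1.96  0.28  0.86  0.25]
```

Both tools are home: each hit a hard stop at seat height, and their lateral errors are under 2 mm. Now to the lid.

Call:
carry_out(
  rows=[
    [[0.01,0.002,0,0],[0.035,0.007,0,1],[0.065,0.013,0,2],[0.095,0.02,0,3],[0.125,0.026,0,4],[0.155,0.032,0,5],[0.185,0.038,0,6],[0.215,0.045,0,7],[0.245,0.051,0,7.4],[0.27,0.056,0,7.4],[0.284,0.058,0,7.4],[0.284,0.058,0,7.4]],
  ],
  grip=0.045,
)

```text
clock: 18.72
position: [0.4442, 0.0635, 0.197]
tool_rot: [-3.141, -0.001, 1.604]
force: [-0.4, 0.3, -0.0]
grip_width: 0.0452
finger_force: 0.0
```

```bash
python3 - <<'E'
from h import *
p=bot.grab_frame("wrist"); save(p,"w11"); np.savez("w11.npz",K=p["K"],pose=p["pose"])
print("lid",pen(p,"case_lid",z=.07))
for n,z in (("lid_handle",.104),("lid_rim",0)):
    for r in bot.spot_point(p,n)[:1]: print(n,r["conf"],r["position"],at_z(p,r["position"],z))
goto(.45,.155,.09,1.6)
E
```

```text
lid (0.62, array([0.44645963, 0.12530479]), [162.33578491210938, 187.5070343017578], np.float32(-0.041427944), (np.int64(184), np.int64(408), np.int64(0), np.int64(239)))
lid_handle 0.69 [292.2, 82.4] [0.4486211  0.15523898 0.104     ]
goto [0.0958 0.0081 0.1069] twist -0.1 pos [0.4446 0.0591 0.197 ] rpy [-3.141  0.     1.599] t 18.9167 q [ 0.27  0.35 -0.65  2.06  0.29  0.83 -0.52]
```

View pics/w11.png

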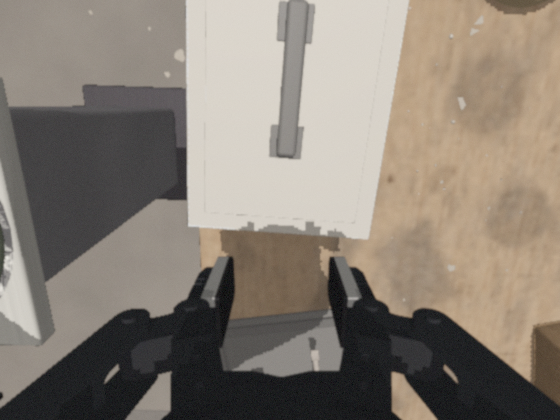

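The lid's bar runs from (287,155) to (298,3), and the lid's near edge goes from (189,227) to (370,237).

```bash
python3 - <<'E'
from h import *
p=np.load("w11.npz")
A=lambda u,z:at_z(p,u,z)[:2]
yaw=lambda a,b:np.arctan2(-(b-a)[0],(b-a)[1])
a,b=A((287.5,156),.104),A((298,2),.104);print("bar",a,b,np.linalg.norm(b-a),yaw(a,b),(a+b)/2)
c,d,e,f=A((189,227),.07),A((370,237),.07),A((187,2),.07),A((407,2),.07)
print("front",c,d,np.linalg.norm(d-c),np.arctan2(*(d-c)[::-1]),"left",yaw(c,e),"right",yaw(d,f),"frontmid",(c+d)/2)
E
python3 - <<'E'
import sys; sys.path.insert(0,'.')
import os; os.chdir('.')
from fit import *
p=np.load("w11.npz"); fit(p,cv2.imread("pics/w11.png"),c=(.4486,.1552),yaw=-.04,z=.07,hx=80.5,hy=123,ylim=(-110,40),win=6)
E
```

```text
bar [0.4474236  0.10547494] [0.45018725 0.20285857] 0.09742283629280987 -0.028371374225114203 [0.44880543 0.15416676]
front [0.36378022 0.03482128] [0.52466761 0.03074877] 0.1609389176978397 -0.025307408046926976 left -0.04260908107338077 right -0.029848202908816627 frontmid [0.44422391 0.03278503]
x+ -91 [(-1.0, 18.2)]
x+ -54 [(-0.75, 18.0)]
x+ -16 [(-0.5, 18.0)]
x+ 21 [(-0.5, 19.4)]
x- -91 [(-1.0, 44.4)]
x- -54 [(-0.75, 50.1)]
x- -16 [(-0.75, 39.0)]
x- 21 [(-0.5, 29.8)]
y+ -56 []
y+ -19 []
y+ 19 []
y+ 56 []
y- -56 [(0.0, 24.9)]
y- -19 [(0.25, 14.3), (3.5, 5.5)]
y- 19 [(0.0, 12.2)]
y- 56 [(-0.25, 14.8), (5.25, 6.6)]
```

Call:
carry_out(
  rows=[
    [[0.025,0.002,0.01,1],[0.05,0.003,0.03,2],[0.075,0.005,0.055,3],[0.0955,0.006,0.08,4.1],[0.0955,0.006,0.1,4.1],[0.0955,0.006,0.112,4.1],[0.0955,0.006,0.117,4.1],[0.0955,0.006,0.117,4.1]],
  ],
)

```text
clock: 19.58
position: [0.4478, 0.1544, 0.0794]
tool_rot: [-3.14, 0.001, 1.527]
force: [-0.5, 0.2, 0.2]
grip_width: 0.045
finger_force: 0.0
```

Call:
carry_out(
  rows=[
    [[0,0,0,0],[0,0,0,0],[0,0,0,0],[0,0,0,0],[0,0,0,0],[0,0,0,0]],
  ],
  grip=0.0,
  grip_force=110,
)

```text
clock: 20.08
position: [0.4489, 0.1549, 0.0815]
tool_rot: [3.14, -0.0, 1.527]
force: [-1.6, -2.3, 11.9]
grip_width: 0.0119
finger_force: 108.0
```

```bash
python3 - <<'E'
from h import *
goto(.467,-.223,.185,1.5708+.158)
E
```

```text
goto [-0.3767  0.0349 -0.1035] twist -11.6 pos [0.4489 0.1549 0.0815] rpy [ 3.14  -0.     1.527] t 20.0833 q [-0.06  0.57 -0.52  2.09  0.5   0.6  -0.97]
```

Call:
carry_out(
  rows=[
    [[0,0,-0.012,0],[-0.01,0.001,-0.025,0],[-0.03,0.003,-0.035,0],[-0.055,0.005,-0.05,-1],[-0.085,0.008,-0.07,-2.5],[-0.115,0.011,-0.09,-4],[-0.145,0.013,-0.103,-5.5],[-0.175,0.016,-0.103,-7],[-0.205,0.019,-0.103,-8.5],[-0.235,0.022,-0.103,-10],[-0.265,0.025,-0.103,-11.5],[-0.295,0.027,-0.103,-11.6]],
  ],
)

```text
clock: 21.08
position: [0.4623, -0.1427, 0.184]
tool_rot: [3.141, 0.001, 1.731]
force: [1.0, 0.6, -1.1]
grip_width: 0.0118
finger_force: 108.2
```

Call:
carry_out(
  rows=[
    [[-0.025,0.008,0,0],[-0.05,0.015,0,0],[-0.068,0.02,0,0],[-0.073,0.023,0,0],[-0.073,0.023,0,0]],
  ],
)

```text
clock: 21.5
position: [0.497, -0.2105, 0.1835]
tool_rot: [3.141, 0.0, 1.728]
force: [0.1, 0.7, -2.5]
grip_width: 0.0114
finger_force: 108.2
```

```bash
python3 - <<'E'
from fit import *
p=bot.grab_frame("wrist"); save(p,"w12"); np.savez("w12.npz",K=p["K"],pose=p["pose"])
s=bot.observe();print(s["grip_width"],s["moment"],s["force"])
for i in range(2): goto(.467,-.223,.0875,1.5708+.158); bot.grab_frame("side")
z=s["position"][2]-.0815+.07
fit(p,cv2.imread("pics/w12.png"),c=(.467,-.223),yaw=.158,z=z,hx=80.5,hy=123,ylim=(-110,40),win=8)
E
```

```text
0.011814472709478864 [ 0.02105301  0.04820088 -0.02108633] [-0.83838847  0.4958493  -2.23480872]
goto [-0.0091 -0.0314  0.096 ] twist 0.0 pos [ 0.4966 -0.2091  0.1835] rpy [ 3.141 -0.     1.729] t 21.55 q [ 0.73  0.5  -0.6   1.85  0.36  0.9   0.12]
goto [-0.0097 -0.0314  0.096 ] twist 0.1 pos [ 0.4964 -0.2085  0.1835] rpy [ 3.142 -0.     1.73 ] t 21.6 q [ 0.73  0.5  -0.6   1.85  0.36  0.9   0.12]
x+ -91 [(-5.25, 2.2), (-1.25, 2.2), (-0.25, 2.0), (3.0, 5.5)]
x+ -54 [(-7.5, 3.0), (-5.75, 2.1), (-2.25, 3.3), (-0.75, 1.6), (0.5, 1.6), (1.75, 2.5), (5.0, 1.2)]
x+ -16 [(-7.25, 1.3), (-6.0, 2.1), (-5.0, 1.9), (-3.25, 1.4), (-0.75, 2.0), (1.5, 2.1), (3.0, 2.0), (4.25, 0.8), (5.0, 1.3), (6.75, 1.4)]
x+ 21 [(-5.5, 2.4)]
x- -91 [(-7.25, 2.3), (-6.25, 2.0), (-5.0, 2.8), (-2.75, 2.0), (-1.75, 1.7), (-0.25, 1.5), (4.0, 1.3), (6.0, 2.4), (7.0, 2.3)]
x- -54 [(-6.25, 1.4), (-5.0, 2.6), (-2.75, 1.2), (-0.75, 1.4), (0.25, 2.0), (1.25, 1.1), (2.75, 1.7), (3.0, 1.7), (4.75, 2.2), (6.0, 1.4)]
x- -16 [(-4.75, 0.7), (-1.25, 0.6), (-0.25, 0.5), (1.5, 0.6), (4.0, 0.6), (4.25, 0.6)]
x- 21 [(-7.5, 0.5), (-5.75, 0.9), (-3.25, 0.9), (-2.0, 1.2), (2.5, 0.5), (3.75, 0.6), (6.25, 0.7)]
y+ -56 [(3.5, 92.6)]
y+ -19 [(3.5, 174.8)]
y+ 19 [(3.5, 174.9)]
y+ 56 [(3.5, 175.3)]
y- -56 []
y- -19 []
y- 19 []
y- 56 []
```

Call:
carry_out(
  rows=[
    [[-0.003,-0.01,0,0],[-0.006,-0.02,0,0],[-0.0094,-0.029,0,0],[-0.0094,-0.0314,0,0],[-0.0094,-0.0314,0,0],[-0.0094,-0.0314,0,0]],
  ],
)

```text
clock: 22.15
position: [0.4672, -0.2235, 0.1835]
tool_rot: [3.141, 0.0, 1.73]
force: [1.0, -0.9, -2.4]
grip_width: 0.0122
finger_force: 108.2
```

```bash
python3 - <<'E'
from fit import *
p=bot.grab_frame("wrist"); save(p,"w13"); np.savez("w13.npz",K=p["K"],pose=p["pose"])
s=bot.observe()
for i in range(2): goto(.467,-.223,.0875,1.5708+.158); bot.grab_frame("side")
z=s["position"][2]-.0815+.07
fit(p,cv2.imread("pics/w13.png"),c=(.467,-.223),yaw=.158,z=z,hx=80.5,hy=123,ylim=(-80,100),win=12)
E
```

```text
goto [ 0.0004 -0.0005  0.0959] twist 0.1 pos [ 0.4675 -0.2233  0.1834] rpy [3.141 0.    1.73 ] t 22.2 q [ 0.79  0.47 -0.61  1.91  0.35  0.87  0.16]
goto [ 0.0003 -0.0006  0.0959] twist 0.1 pos [ 0.4676 -0.2232  0.1834] rpy [ 3.141 -0.     1.73 ] t 22.25 q [ 0.79  0.47 -0.61  1.91  0.35  0.87  0.16]
x+ -58 [(-11.25, 1.8), (-8.5, 2.5), (-7.5, 2.6), (-6.0, 3.0), (-4.75, 1.8), (-4.25, 1.8), (-4.0, 1.8), (-3.0, 1.8), (-1.25, 4.3), (0.0, 4.3), (1.5, 2.3), (2.5, 2.2), (3.5, 1.9), (6.75, 2.1), (10.25, 2.3), (11.0, 2.1)]
x+ -12 [(0.0, 19.8)]
x+ 32 [(0.0, 30.9)]
x+ 78 [(-0.25, 31.0)]
x- -58 [(-11.5, 2.2), (-9.75, 2.2), (-8.25, 1.7), (-6.75, 3.1), (-5.25, 1.7), (-2.75, 1.5), (-1.5, 2.5), (-0.25, 2.9), (1.0, 2.5), (1.75, 2.4), (4.25, 1.1), (6.0, 2.1), (7.0, 1.5), (8.5, 2.0), (10.25, 1.7)]
x- -12 [(0.0, 17.7)]
x- 32 [(0.0, 38.9)]
x- 78 [(-0.25, 51.8)]
y+ -56 [(-4.75, 174.5)]
y+ -19 [(-4.75, 175.0)]
y+ 19 [(-4.75, 173.2)]
y+ 56 [(-4.75, 163.4)]
y- -56 []
y- -19 []
y- 19 []
y- 56 []
```

Call:
carry_out(
  rows=[
    [[0,-0.0005,0.015,0],[0,-0.0005,0.035,0],[0,-0.0005,0.055,0],[0,-0.0005,0.068,0],[0,-0.0005,0.076,0],[0,-0.0005,0.08,0],[0,-0.0005,0.083,0],[0,-0.0005,0.083,0]],
  ],
)

```text
clock: 22.97
position: [0.467, -0.2234, 0.1003]
tool_rot: [3.141, -0.0, 1.73]
force: [0.2, 0.2, -2.4]
grip_width: 0.0117
finger_force: 108.1
```

Call:
carry_out(
  rows=[
    [[0,0,0.002,0],[0,0,0.004,0],[0,0,0.006,0],[0,0,0.008,0],[0,0,0.01,0],[0,0,0.01,0]],
  ],
)

```text
clock: 23.47
position: [0.4666, -0.2234, 0.09]
tool_rot: [-3.141, -0.0, 1.73]
force: [-0.4, 0.0, -2.9]
grip_width: 0.0117
finger_force: 108.1
```

Call:
carry_out(
  rows=[
    [[0,0,0.001,0],[0,0,0.002,0],[0,0,0.003,0],[0,0,0.004,0],[0,0,0.004,0]],
  ],
)

```text
clock: 23.88
position: [0.4668, -0.2235, 0.0874]
tool_rot: [-3.142, 0.001, 1.73]
force: [-8.7, 3.7, 27.3]
grip_width: 0.0119
finger_force: 112.5
```

Seated: firm contact at z ≈ 0.0874 against the expected 0.0875. Release and retreat.

Call:
carry_out(
  rows=[
    [[0,0,-0.0015,0],[0,0,-0.0015,0],[0,0,-0.0015,0],[0,0,-0.0015,0],[0,0,-0.02,0],[0,0,-0.05,0],[0,0,-0.085,0],[0,0,-0.12,0],[-0.02,0,-0.15,0],[-0.05,0,-0.17,0],[-0.08,0,-0.17,0],[-0.08,0,-0.17,0]],
  ],
  grip=0.045,
)

```text
clock: 24.88
position: [0.4793, -0.3083, 0.257]
tool_rot: [3.141, 0.003, 1.724]
force: [0.2, 0.3, -0.9]
grip_width: 0.045
finger_force: 0.0
```

```bash
python3 - <<'E'
from fit import *
p=bot.grab_frame("wrist"); save(p,"w14")
fit(p,cv2.imread("pics/w14.png"),c=(.467,-.223),yaw=.158,z=.076,hx=80.5,hy=123,ylim=(-80,100),win=7)
for n,z in (("lid_handle",.11),):
    for r in bot.spot_point(p,n)[:1]: print(n,r["conf"],r["position"],at_z(p,r["position"],z))
print(bot.observe()["force"])
q=bot.grab_frame("scene");save(q,"sc14")
for n in("bowl","sander","tape"):
    for r in bot.spot_point(q,n)[:1]: print(n,at_z(q,r["position"],0))
E
```

```text
x+ -58 [(-0.75, 16.2)]
x+ -12 [(-0.75, 22.1)]
x+ 32 [(-1.0, 18.9)]
x+ 78 [(-1.0, 9.0)]
x- -58 [(-0.75, 21.3)]
x- -12 [(-0.75, 20.3)]
x- 32 [(-6.25, 10.6), (-0.75, 21.3)]
x- 78 [(-1.25, 18.7)]
y+ -56 []
y+ -19 []
y+ 19 []
y+ 56 []
y- -56 [(-0.75, 22.3), (0.25, 22.6)]
y- -19 [(0.25, 17.4)]
y- 19 [(0.0, 24.5)]
y- 56 [(0.0, 16.6)]
lid_handle 0.79 [281.0, 92.2] [ 0.46616815 -0.22285744  0.11      ]
[ 0.27836152  0.07389975 -0.17266646]
bowl [4.14964426e-01 4.70661388e-01 1.11022302e-16]
sander [5.84215269e-01 4.08429644e-01 1.11022302e-16]
tape [6.51101886e-01 2.84821928e-01 1.11022302e-16]
```

The lid is level and within about 1 mm of the case, and the bystanders haven't moved. Handing in.

```bash
python3 -c "
from workcell import bot
print(bot.job_done())"
```

```text
the job is handed in; nothing more can be done
None
```

The kit is packed and handed in at about 25 s of the 64 s allowed: the marker and screwdriver are pressed home in their clips, the lid sits flat within about 1 mm of the case, and the bowl, sanding block and tape roll are where they were; the hand-in returned no verdict, so these are my own measurements.

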